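Load and start the magnetic polisher

TASK

Lower the lidded steel pot onto the polisher's round drive plate, inside its low rim, and let go only once it is down. Then start the machine: lift the sprung clear splash flap on its front step, flip the toggle lever beneath fully over to the back, and let the flap drop shut. Leave everything else on the bench where it is, and do not tip the pot.

Things in the scene. Friction and masses are not known exactly. Their poses are not given: they have to be found in the camera images.
- polisher: the magnetic polisher, a white bench machine, fixed; origin at bench level under its main housing, x points from its front to its back, z up. Main housing x -80 to 90, 200 wide, 130 high, the drive plate on top. In front of it a lower control step 150 wide with the toggle lever under a clear flap
- step_front (a point): middle of the upper front edge of the control step (x -129, height 70 in the polisher), axes as the polisher; the step's flat top runs 49 back from here to the housing. Two fixed steel side guards, 26 high and 92 apart, stand on it either side of the lever
- drive_plate (a point): centre of the flat round black drive plate on top of the polisher, at its upper surface (height 134 above the bench), axes as the polisher. Plate diameter 116; a low aluminium rim around it, inner diameter 128, rises 6 above the plate
- flap (a joint): angle of the splash flap in rad: 0 shut, grows as its front edge is lifted, stop at 1.7. A spring always drives it shut, about 0.8 N at the lip when shut, 1.3 N when well open: let go at any angle it drops shut; held up from below it rests on the fingers and slides along them as they reach in
- flap_hinge (a point): middle of the flap's hinge axis (along the polisher's y), at x -90 and height 116 in the polisher, axes as the polisher
- flap_lip (a point): middle of front edge of the flap's grey lip, axes turn with the flap (as the polisher when shut). Flap: clear bent sheet 86 wide, 4 thick: level top from the hinge 50 forward, upright front 32 down, lip turned out 11. Shut, the lip's front edge is at x -151, its underside at height 82; it overhangs the step's front face by 22, free below: fingers slanting in from the front get under it
- lever (a joint): angle of the toggle lever in rad: 0 off (leaning 0.36 towards the polisher's front), grows as it is flipped to the back, 0.72 fully on; pushed past the middle (0.36) a spring snaps it over to the other end, where it stays; about 2 N at the tip to start it
- lever_tip (a point): centre of the thick end of the toggle lever, a steel bat handle 40 long and 12 thick at its end, between the side guards (y 0). It pivots at x -115, height 74 in the polisher, about the polisher's y; this point is 34 from the pivot (height 106 at either end, x -127 when off, -103 when on)
- pot: the lidded stainless polishing pot, loose, about 0.5 kg, lid fast: diameter 104 (108 at the lid), lid top at 72, black knob on top; origin under its centre, z up. It stands on the cork mat at the start
- pot_knob (a point): in the middle of the pot's black grip knob, on the pot's axis 92 above its underside; knob 30 diameter, its full width from 79 to 103 above the underside, its top at 106
- mat: thin cork mat 280 x 200 x 3 fixed on the bench to the left or right of the polisher, origin under its centre; the pot, model stand and plaster cast stand on it
- model_stand: bystander: blue round stand 90 diameter with a metal clamp plate, 78 high, loose, on the mat; origin under its centre
- cast: bystander: plaster cast of teeth, 70 x 62 x 34, loose, on the mat; origin under its centre
- articulator: bystander: aluminium dental articulator with two casts, 110 x 100 x 122 high, loose, on the tray; origin under its centre
- mixing_bowl: bystander: rubber mixing bowl 116 diameter, 75 high, loose; origin under its centre
- wax_knife: bystander: spatula 170 long lying flat, loose, on the tray; origin under its middle
- jar: bystander: jar 64 diameter, 85 high, loose; origin under its centre
- tape_roll: bystander: paper ring 90 diameter, 24 high, loose, on the tray; origin under its centre
- handpiece_rest: bystander: handpiece lying on its black rest, 130 long, 63 high, fixed; origin under the rest
- tray: flat aluminium instrument tray 300 x 220, floor 3 thick, edge 10 high, fixed on the other side of the polisher, origin under its centre; bystanders stand on it
Mind the look-alikes: they are no part of the job. Leave any orange, purple or yellow look-alike of the pot alone.

How it is judged:
By the outcome, as a careful person would: the job done as asked, in the order asked, and still so for the second after the job is handed in, with the robot touching nothing.
It also fails if it takes over 54 s, if anything falls off the work surface, if the arm or the gripper's body presses on something with over 40 N, if the wrist force passes 120 N, or if a joint passes its speed limit or range.

ROBOT

A 6-joint arm with a two-finger parallel gripper is mounted at the origin on the work surface. World frame = base frame: x ahead of the robot, y to its left, z up, the work surface at z = 0. Lengths are in m, angles in degrees, forces in N, time in s.
With the tool pointing down it reaches from about 0.375 to 0.75 m from the base axis. Payload 9 kg.
Tool frame: the origin (TCP) lies where the fingers leave the gripper's body, on its centre line; the fingertips stand 73 mm ahead of it and the grasp point (between the pads) lies 54 mm ahead of it (robot.tip_reach is the distance from the TCP to the fingertips, in m); z points along the fingers, y is the line along which they close (so a half turn about z gives the same grasp; the last joint's range is limited). The gripper opens to 85 mm and grips with 20 to 120 N. Pads are 22 mm wide; open, the fingers measure 114 mm over their backs; the gripper's body (76 mm by 85 mm) begins 54 mm behind the grasp point. The pads swing forward as they close: fully open they stand 13 mm farther back than shut.
Start: joints at [57.084, 5.964, 5.575, 89.605, 0, 77.527], TCP at [0.21, 0.562, 0.304] pointing down, gripper open.
Joint ranges: [-171.21, 171.21], [-48.23, 106.86], [-62.78, 66.21], [-105.2, 120.99], [-86.42, 89.51], [-180, 180]. Speed limits (degrees/s): [127.2, 127.2, 147.25, 180, 180, 180].

INTERFACE

Orientations are given as [roll, pitch, yaw] about the fixed x, y, z axes, in that order (R = Rz(yaw) Ry(pitch) Rx(roll)).
In Python, from plant import robot gives the robot as it stands. Calls block until the motion is done:
- robot.move_pose(position, orientation): joint-space move of the TCP to a pose.
- robot.line_to(position, vel=0.15, rotation=None, guard=None): straight line of the TCP; rotation=None keeps the orientation; vel is the mean speed in m/s. With guard (N) it stops when the force on the tool has changed by that much, and returns True; else False.
- robot.goto_joints(angles): joint-space move.
- robot.set_gripper(opening): finger opening in m; the grip force is fixed at half the most; returns when the fingers have stopped.
- robot.pause(seconds).
- robot.ik(position, orientation): joint angles nearest the present ones, or None.
- robot.observe(): the state.
- robot.grab_frame(name): name is "side" or "top" or "wrist"; returns the picture (400x640x3 uint8, blue, green, red); there is no depth.
- robot.get_calibration(name): a dict with "vertical_fov" (degrees; the focal length in pixels is half the picture's height over the tangent of half this angle, whatever the lens; pixels are square), "cx", "cy" (the principal point, pixels), "rvec" (rotation vector, rad) and "tvec" (3), from world to camera coordinates, as OpenCV has them. Camera axes: x right, y down, z forward; pixel columns grow to the right and rows downward; lengths in m; the calibration is good to about 2 mm. A picture is of the moment at which its call begins: read the wrist's pose just before it. get_calibration takes no time and is no camera call; for the wrist camera it gives the pose at the moment of the call.
A pose or a line that the arm cannot do raises robot.IKError and nothing moves.
- robot.job_done(): hands the job in; it is judged then, once.
The state is a dict: "time": time; "q": joint angles; "qvel": joint speeds; "joint_torque": joint torques, N m; "tool_pos": TCP position; "tcp_rot": TCP orientation; "ft_force": force on the tool from outside, world axes, zero at the start; "torque": the same for the moment, N m; "gripper_width": finger opening in m; "gripper_force": force on a finger pad.
Only numpy, scipy, OpenCV 4.12 (cv2) and the standard library are available. Lean on these libraries where they do the work, as an engineer would, in place of code of your own. Each camera call takes 0.05 s, during which the arm holds its last target. There are 200 camera calls.

## Working session

There is one attempt and no reset: what is moved stays moved. The work goes in short steps, each a Python script; the robot and the scene stay as the last script left them, time stands still between calls to the robot, and variables do not carry over. Pictures are saved under pics/ and viewed, at most 10 in all, crops included, and the job is handed in when it is done.

```bash
mkdir -p pics; ls
python3 - <<'E'
from plant import robot
import cv2
for n in("top","side"):
    cv2.imwrite(f"pics/{n}0.png",robot.grab_frame(n))
    c=robot.get_calibration(n);print(n,c)
o=robot.observe();print(o["time"],o["tool_pos"],o["tcp_rot"])
E
```

```text
pics
top {'vertical_fov': 45.8697885591412, 'cx': 317.2304052487738, 'cy': 197.31506693411706, 'rvec': array([ 2.16181305, -2.09916823,  0.22202189]), 'tvec': array([-0.02884331,  0.51211619,  1.41826479])}
side {'vertical_fov': 55.14111415009234, 'cx': 315.33460999149855, 'cy': 197.99358443821555, 'rvec': array([ 1.9917326 , -0.75987625,  0.40744827]), 'tvec': array([-0.37998691,  0.2545465 ,  0.99156513])}
0.1 [0.2094445  0.56203413 0.3032068 ] [-1.79933944e+02 -1.39769293e-02  1.59558618e+02]
```

View pics/top0.png

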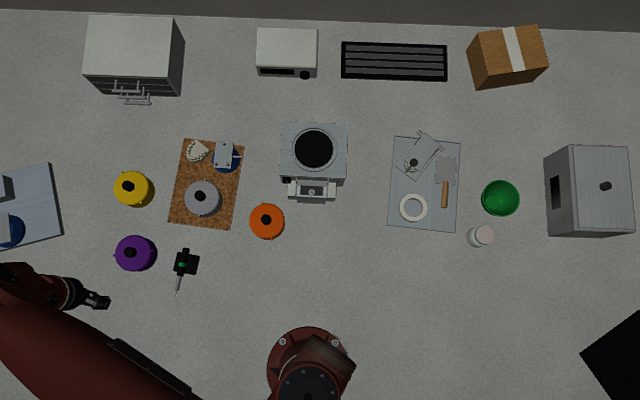

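View pics/side0.png

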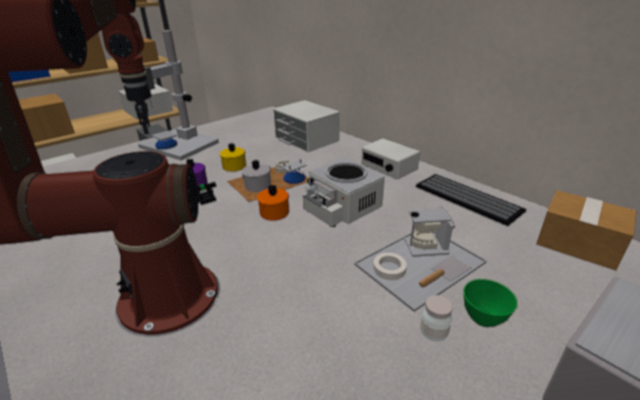

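The top view shows the steel pot at (202,198) on the cork mat. The look-alikes are orange (267,221), yellow (133,188) and purple (135,253), and I choose the steel one. The polisher's plate is at (314,149) in the top view and (346,173) in the side view, and its step faces the robot.

```bash
cat > h.py <<'E'
import numpy as np, cv2
from plant import robot
from scipy.spatial.transform import Rotation as Ro
def cam(n):
    c=robot.get_calibration(n); f=200/np.tan(np.radians(c["vertical_fov"]/2))
    R=cv2.Rodrigues(np.array(c["rvec"]))[0]; t=np.array(c["tvec"])
    return f,c["cx"],c["cy"],R,t
def ray(c,p):
    f,cx,cy,R,t=c; d=R.T@np.array([(p[0]-cx)/f,(p[1]-cy)/f,1]); return -R.T@t,d/np.linalg.norm(d)
def onz(c,p,z):
    o,d=ray(c,p); return o+d*(z-o[2])/d[2]
def proj(c,X):
    f,cx,cy,R,t=c; v=R@np.array(X)+t; return np.array([cx+f*v[0]/v[2],cy+f*v[1]/v[2]])
def tri(rs):
    A=sum(np.eye(3)-np.outer(d,d) for o,d in rs); b=sum((np.eye(3)-np.outer(d,d))@o for o,d in rs)
    X=np.linalg.solve(A,b); return X,max(np.linalg.norm(np.cross(X-o,d)) for o,d in rs)
def blob(m,near,win=40):
    n,l,s,c=cv2.connectedComponentsWithStats(m.astype(np.uint8))
    k=[i for i in range(1,n) if s[i,4]>15 and np.hypot(*(c[i]-near))<win]
    i=min(k,key=lambda i:np.hypot(*(c[i]-near))); return c[i],s[i],l==i
E
python3 - <<'E'
from h import *
R={}
for n,kn,pl in(("top",(202,197),(314,149)),("side",(255,165),(346,173))):
    im=cv2.imread(f"pics/{n}0.png"); c=cam(n); m=im.max(2)<50
    for k,p in(("knob",kn),("plate",pl)):
        b,s,_=blob(m,p,12); print(n,k,b,s); R.setdefault(k,[]).append(ray(c,b))
for k in R: print(k,tri(R[k]))
c=cam("top")
# polisher corners: housing front/back top edges picked in the top view
im=cv2.imread("pics/top0.png")
a=cv2.resize(im[110:240,160:360],None,fx=4,fy=4,interpolation=cv2.INTER_CUBIC)
cv2.imwrite("pics/crop.png",cv2.convertScaleAbs(a,alpha=1.5))
E
```

```text
top knob [199.84042553 195.38297872] [195 190  11  12  94]
top plate [313.33688889 148.76      ] [ 295  131   38   37 1125]
side knob [255.38095238 164.5       ] [253 161   6   8  42]
side plate [346.04093567 171.66666667] [330 165  33  14 342]
knob (array([0.50000368, 0.33763928, 0.09417412]), np.float64(0.0012866012201287426))
plate (array([0.64398302, 0.00206801, 0.13671517]), np.float64(0.001924047582289046))
```

View pics/crop.png

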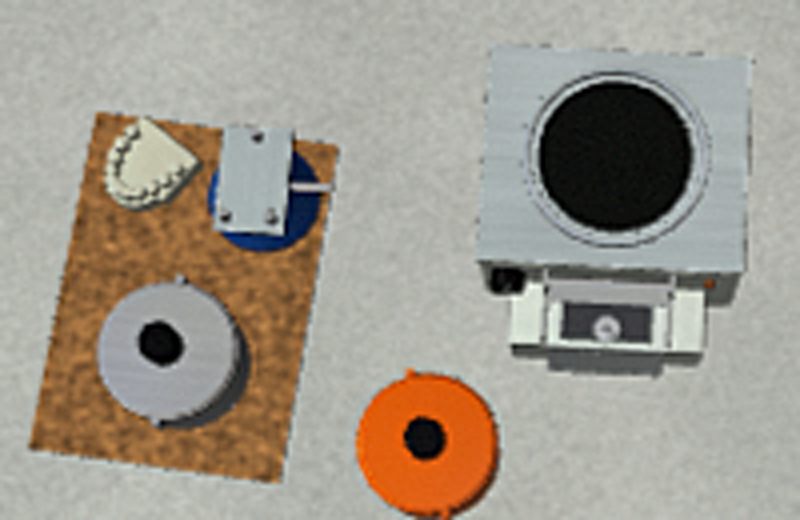

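Confirmed: in the crop the steel pot is at (165,350) on the cork. The polisher corners are at (490,45), (752,57), (743,273) and (478,262), with the flap and lever at about (608,325). Next I get the yaw and check the IK for both jobs.

Run:
```python
from h import *
c=cam("top")
P=[onz(c,(160+u/4,110+v/4),.13) for u,v in((490,45),(752,57),(743,273),(478,262))]
bl,br,fr,fl=[p[:2] for p in P]; print(np.round(P,4))
an=lambda v:np.degrees(np.arctan2(v[1],v[0]))
print("yaw",an(bl-br)-90,an(fl-fr)-90,an(bl-fl),an(br-fr), "size",np.linalg.norm(bl-br),np.linalg.norm(bl-fl))
ce=np.mean([bl,br,fr,fl],0);print("centre",ce)
print(robot.observe()["q"],robot.tip_reach)
for p in((.5,.338,.2),(.5,.338,.153),(.645,.002,.30)):
    for y in(-90,0,45,90,160): print(p,y,None if (q:=robot.ik(p,[180,0,y])) is None else np.round(q))
for pit in(105,115,120,130,140,150):
  for flip in(0,180):
    r=Ro.from_euler('xyz',[0,pit,0],degrees=True)*Ro.from_euler('z',flip,degrees=True)
    z=r.apply([0,0,1])
    for tip in((.52,0,.10),(.49,0,.07)):
        q=robot.ik(np.array(tip)-.073*z,r.as_euler('xyz',degrees=True)); print(pit,flip,tip,None if q is None else np.round(q))
```

```text
[[ 0.7274  0.0987  0.13  ]
 [ 0.7248 -0.0993  0.13  ]
 [ 0.5572 -0.0951  0.13  ]
 [ 0.5592  0.1006  0.13  ]]
yaw -0.7417906864484678 -0.5811969660641978 -0.6541781478572902 -1.4084150098512827 size 0.197963124834613 0.16824258974872847
centre [0.642144   0.00121451]
[ 5.70834973e+01  5.99527823e+00  5.53230602e+00  8.96045436e+01
 -6.22238315e-04  7.75248718e+01] 0.0726
(0.5, 0.338, 0.2) -90 [ 22.   7.  -4.  79.   0. -68.]
(0.5, 0.338, 0.2) 0 [  22.    7.   -4.   79.    0. -158.]
(0.5, 0.338, 0.2) 45 [ 22.   7.  -4.  79.   0. 157.]
(0.5, 0.338, 0.2) 90 [ 22.   7.  -4.  79.   0. 112.]
(0.5, 0.338, 0.2) 160 [22.  7. -4. 79.  0. 42.]
(0.5, 0.338, 0.153) -90 [ 22.   8.  -8.  74.   0. -68.]
(0.5, 0.338, 0.153) 0 [  22.    8.   -8.   74.    0. -158.]
(0.5, 0.338, 0.153) 45 [ 22.   8.  -8.  74.   0. 157.]
(0.5, 0.338, 0.153) 90 [ 22.   8.  -8.  74.   0. 112.]
(0.5, 0.338, 0.153) 160 [22.  8. -8. 74.  0. 42.]
(0.645, 0.002, 0.3) -90 [ -11.   14.   14.   90.    0. -101.]
(0.645, 0.002, 0.3) 0 [-11.  14.  14.  90.   0. 169.]
(0.645, 0.002, 0.3) 45 [-11.  14.  14.  90.   0. 124.]
(0.645, 0.002, 0.3) 90 [-11.  14.  14.  90.   0.  79.]
(0.645, 0.002, 0.3) 160 [-11.  14.  14.  90.   0.   9.]
105 0 (0.52, 0, 0.1) None
105 0 (0.49, 0, 0.07) None
105 180 (0.52, 0, 0.1) None
105 180 (0.49, 0, 0.07) None
115 0 (0.52, 0, 0.1) None
115 0 (0.49, 0, 0.07) None
115 180 (0.52, 0, 0.1) None
115 180 (0.49, 0, 0.07) None
120 0 (0.52, 0, 0.1) None
120 0 (0.49, 0, 0.07) None
120 180 (0.52, 0, 0.1) None
120 180 (0.49, 0, 0.07) None
130 0 (0.52, 0, 0.1) None
130 0 (0.49, 0, 0.07) None
130 180 (0.52, 0, 0.1) None
130 180 (0.49, 0, 0.07) None
140 0 (0.52, 0, 0.1) None
140 0 (0.49, 0, 0.07) None
140 180 (0.52, 0, 0.1) None
140 180 (0.49, 0, 0.07) None
150 0 (0.52, 0, 0.1) None
150 0 (0.49, 0, 0.07) None
150 180 (0.52, 0, 0.1) None
150 180 (0.49, 0, 0.07) None
```

Run:
```python
from h import *
for pit in(120,130,135,140,145,150,155,160,170):
  for yaw in range(-100,101,20):
   out=[]
   for flip in(0,90,180,270):
    r=Ro.from_euler('xyz',[0,pit,yaw],degrees=True)*Ro.from_euler('z',flip,degrees=True)
    z=r.apply([0,0,1])
    Q=[robot.ik(np.array(t)-.073*z,r.as_euler('xyz',degrees=True)) for t in((.52,0,.10),(.49,0,.07),(.51,0,.14))]
    if any(q is not None for q in Q): out.append((flip,[None if q is None else list(np.round(q).astype(int)) for q in Q]))
   if out: print(pit,yaw,[o[0] for o in out],out[0][1])
```

```text
120 -100 [0, 90, 180, 270] [[np.int64(13), np.int64(32), np.int64(4), np.int64(96), np.int64(-53), np.int64(130)], [np.int64(13), np.int64(30), np.int64(-2), np.int64(92), np.int64(-53), np.int64(131)], [np.int64(13), np.int64(28), np.int64(3), np.int64(99), np.int64(-53), np.int64(130)]]
120 -80 [0, 90, 180, 270] [[np.int64(15), np.int64(8), np.int64(-23), np.int64(68), np.int64(-60), np.int64(99)], [np.int64(16), np.int64(7), np.int64(-27), np.int64(65), np.int64(-60), np.int64(101)], [np.int64(15), np.int64(4), np.int64(-22), np.int64(72), np.int64(-60), np.int64(100)]]
120 -60 [0, 90, 180, 270] [[np.int64(14), np.int64(-23), np.int64(-52), np.int64(35), np.int64(-56), np.int64(60)], [np.int64(15), np.int64(-25), np.int64(-57), np.int64(33), np.int64(-57), np.int64(61)], [np.int64(14), np.int64(-29), np.int64(-52), np.int64(41), np.int64(-56), np.int64(60)]]
120 40 [0, 90, 180, 270] [[np.int64(-49), np.int64(-34), np.int64(-58), np.int64(64), np.int64(60), np.int64(-88)], [np.int64(-53), np.int64(-34), np.int64(-61), np.int64(68), np.int64(60), np.int64(-96)], [np.int64(-50), np.i
[... 20685 characters left out ...]
), np.int64(-82)], [np.int64(-21), np.int64(-15), np.int64(-24), np.int64(79), np.int64(10), np.int64(-81)]]
170 80 [0, 90, 180, 270] [[np.int64(-20), np.int64(-7), np.int64(-22), np.int64(77), np.int64(10), np.int64(-101)], [np.int64(-22), np.int64(-12), np.int64(-29), np.int64(75), np.int64(10), np.int64(-102)], [np.int64(-21), np.int64(-10), np.int64(-20), np.int64(82), np.int64(10), np.int64(-101)]]
170 100 [0, 90, 180, 270] [[np.int64(-20), np.int64(-3), np.int64(-17), np.int64(80), np.int64(9), np.int64(-120)], [np.int64(-21), np.int64(-7), np.int64(-25), np.int64(78), np.int64(9), np.int64(-121)], [np.int64(-20), np.int64(-5), np.int64(-16), np.int64(85), np.int64(9), np.int64(-120)]]
```

Run:
```python
from h import *
from scipy.spatial.transform import Rotation as Ro
robot.move_pose([.500,.3376,.27],[180,0,160]); robot.set_gripper(.06)
c=cam("wrist"); o=robot.observe(); im=robot.grab_frame("wrist"); cv2.imwrite("pics/w1.png",im)
T=Ro.from_euler('xyz',o["tcp_rot"],degrees=True)
print(o["time"],o["tool_pos"],"cam in tool",T.inv().apply(-c[3].T@c[4]-o["tool_pos"]),T.inv().apply(c[3][2]))
p=proj(c,[.5,.3376,.108]);print("expected knob",p)
m=im.max(2)<50
try:
    b,s,_=blob(m,p,40);print(b,s,onz(c,b,.107))
except ValueError: print("no blob")
for pit in(115,120,125,130):
  for yaw in range(20,50,3):
    r=Ro.from_euler('xyz',[0,pit,yaw],degrees=True);z=r.apply([0,0,1])
    Q=[robot.ik(np.array(t)-.073*z,r.as_euler('xyz',degrees=True)) for t in((.49,0,.055),(.475,0,.10),(.49,0,.15),(.53,0,.10))]
    if all(q is not None for q in Q): print(pit,yaw,np.round(Q[0]),np.round(Q[2]));break
```

```text
1.85 [0.49975843 0.33799004 0.27005662] cam in tool [ 0.07614149  0.00025389 -0.06979482] [-2.97937275e-01  2.42182117e-04  9.54585419e-01]
expected knob [322.77959093 203.44941226]
[320.85945946 196.77297297] [309 182  30  35 185] [0.49393331 0.3380061  0.107     ]
115 41 [ -55.  -23.  -59.   67.   64. -105.] [ -55.  -34.  -56.   81.   64. -105.]
120 41 [-53. -29. -60.  66.  60. -98.] [-53. -38. -56.  80.  60. -98.]
125 41 [-51. -34. -61.  65.  55. -93.] [-51. -41. -55.  78.  55. -93.]
130 41 [-48. -37. -60.  65.  50. -88.] [-48. -43. -54.  77.  50. -88.]
```

View pics/w1.png

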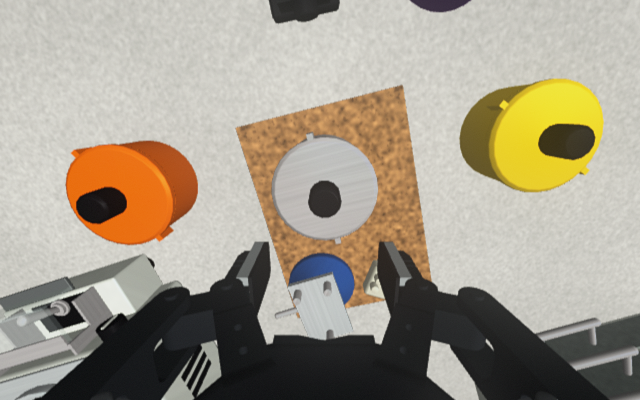

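The wrist view shows the knob at about (324,199) on the lid disc, whose centre is near (325,188). My dark threshold was too strict, so I re-measure from the saved picture.

Run:
```python
from h import *
im=cv2.imread("pics/w1.png"); c=cam("wrist")
g=cv2.cvtColor(im,cv2.COLOR_BGR2GRAY)
b,s,m=blob(im.max(2)<85,(324,199),15); print("knob",b,s)
print(onz(c,b,.097))
hsv=cv2.cvtColor(im,cv2.COLOR_BGR2HSV)
l=((hsv[...,1]<45)&(g>90)); l[:, :250]=0; l[:,400:]=0; l[:120]=0; l[246:]=0
l=cv2.morphologyEx(l.astype(np.uint8),cv2.MORPH_OPEN,np.ones((15,15)))
b2,s2,m2=blob(l,(325,188),20); print("lid",b2,s2)
e=cv2.fitEllipse(cv2.convexHull(cv2.findContours(m2.astype(np.uint8),0,2)[0][0])); print(e, onz(c,e[0],.075))
t=cam("top"); print("tri knob",tri([ray(c,b),ray(t,(199.84,195.38))]))
```

```text
knob [324.25929862 198.8639745 ] [308 181  33  36 941]
[0.49976641 0.33900876 0.097     ]
lid [324.25487885 186.11709234] [ 272  136  105  103 7635]
((324.23638916015625, 187.54051208496094), (104.14317321777344, 105.53507995605469), 102.30227661132812) [0.49520355 0.3406975  0.075     ]
tri knob (array([0.49967896, 0.33850993, 0.09438257]), np.float64(0.0008598102921940393))
```

Run:
```python
from h import *
p=[.4985,.3392]
print("hit",robot.line_to([*p,.153],vel=.1,guard=8))
robot.set_gripper(0); o=robot.observe(); print(o["gripper_width"],o["gripper_force"],o["tool_pos"],o["ft_force"])
if .024<o["gripper_width"]<.036:
    robot.line_to([*p,.36],vel=.15); o=robot.observe(); print(o["gripper_width"],o["ft_force"])
    robot.move_pose([.644,.002,.36],[180,0,160]); robot.pause(.3)
    o=robot.observe(); print(o["time"],o["tool_pos"],o["ft_force"])
    a=robot.grab_frame("top")[110:240,160:360]; b=robot.grab_frame("side")[100:240,200:420]
    a=cv2.resize(a,(600,390)); b=cv2.resize(b,(320,204))
    cv2.imwrite("pics/hov.png",np.vstack([a,np.pad(b,((0,0),(0,280),(0,0)))]))
```

```text
hit False
0.028065204436639228 60.02917826757766 [0.49883058 0.33926148 0.15375777] [-1.56319187 -0.99048934  5.20883901]
0.027720010925642923 [ 0.83761853 -0.0648776  -5.03574506]
6.8167 [0.64394519 0.0027861  0.3600897 ] [ 0.74964911 -0.23942163 -3.08581601]
```

View pics/hov.png

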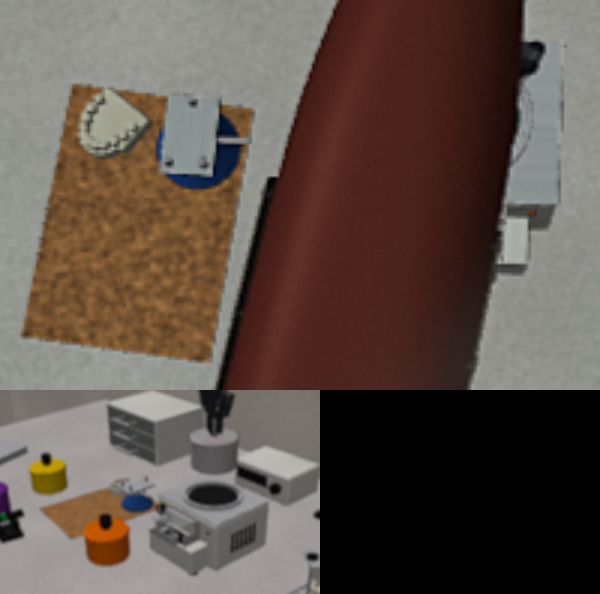

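The side view shows the pot held upright above the plate. The top view is hidden by the arm. Lowering now.

Run:
```python
from h import *
p=[.644,.002]
robot.line_to([*p,.300],vel=.12); robot.pause(.2)
print("contact",robot.line_to([*p,.279],vel=.02,guard=3)); o=robot.observe(); print(o["tool_pos"],o["ft_force"],o["time"])
b=robot.grab_frame("side")[120:240,280:420]
cv2.imwrite("pics/down.png",cv2.resize(b,(700,600),interpolation=cv2.INTER_CUBIC))
```

```text
contact True
[0.64385114 0.00203976 0.28479563] [-0.34704112 -0.97248536  5.09283326] 8.5083
```

View pics/down.png

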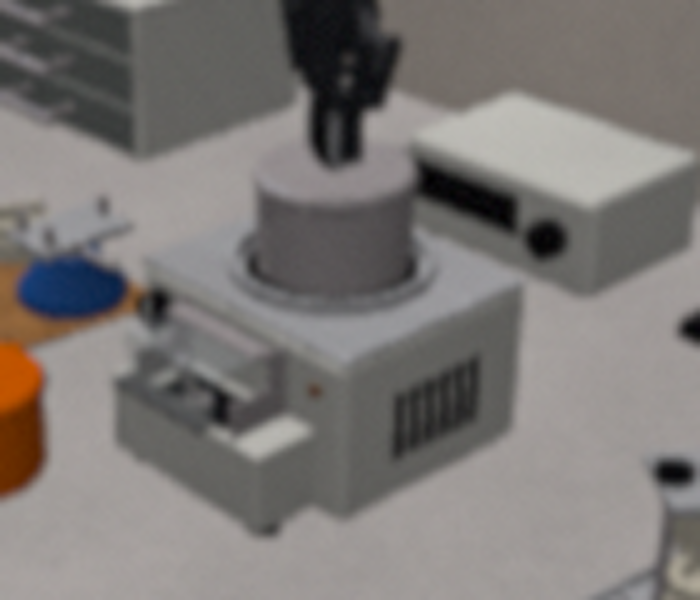

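Run:
```python
from h import *
robot.set_gripper(.06); o=robot.observe(); print(o["gripper_width"],o["ft_force"])
robot.line_to([.644,.002,.40],vel=.2)
robot.set_gripper(0)
r=[180,0,180]
for i,p in enumerate(([.46,-.06,.30],[.46,.06,.30])):
    robot.move_pose(p,r); robot.pause(.2)
    c=cam("wrist"); im=robot.grab_frame("wrist"); np.savez(f"w{i}.npz",im=im,f=c[0],cx=c[1],cy=c[2],R=c[3],t=c[4])
    print(robot.observe()["time"],[np.round(proj(c,q)) for q in ([.637-.151,.003,.084],[.637-.127,.003,.106],[.644,.002,.206])])
    cv2.imwrite(f"pics/v{i}.png",im)
a=[cv2.imread(f"pics/v{i}.png") for i in(0,1)]
```

```text
0.060146387875059486 [ 0.36412108  0.62243673 -0.05627226]
11.4833 [array([381., 209.]), array([383., 238.]), array([396., 434.])]
12.2833 [array([272., 210.]), array([269., 239.]), array([256., 435.])]
```

View pics/v0.png

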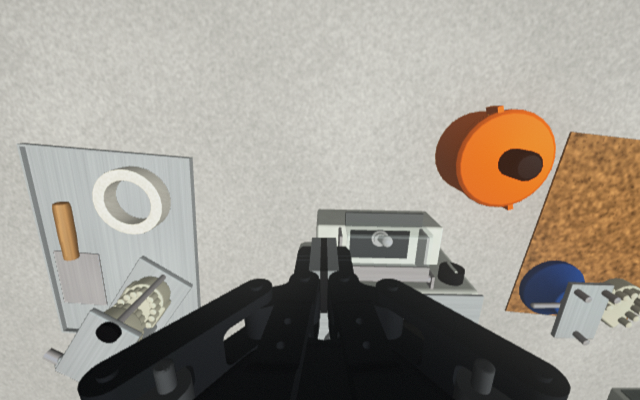

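View pics/v1.png

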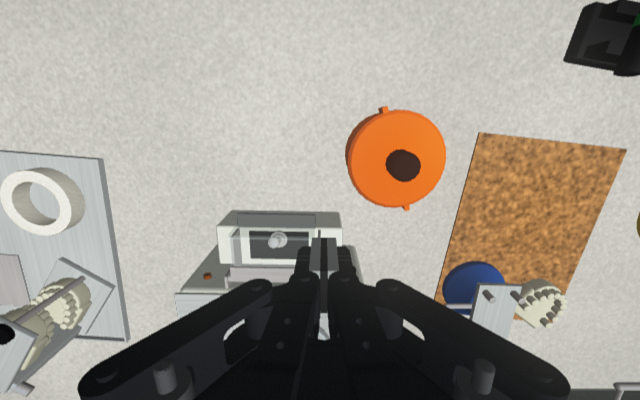

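Lever knob end at (381,239) in v0 and (278,240) in v1; the grey lip's front edge runs along row ~211 in both.

Run:
```python
from h import *
C=[];a=[]
for i in(0,1):
    d=np.load(f"w{i}.npz");C.append((d["f"],d["cx"],d["cy"],d["R"],d["t"]))
    x=(325,225)[i]; a.append(cv2.resize(d["im"][200:270,x:x+130],(780,290*1),interpolation=cv2.INTER_CUBIC))
print("lever",tri([ray(C[0],(381,239)),ray(C[1],(278,240))]))
cv2.imwrite("pics/z.png",np.vstack(a))
```

```text
lever (array([0.52461154, 0.00684947, 0.07837133]), np.float64(6.651636337145304e-05))
```

View pics/z.png

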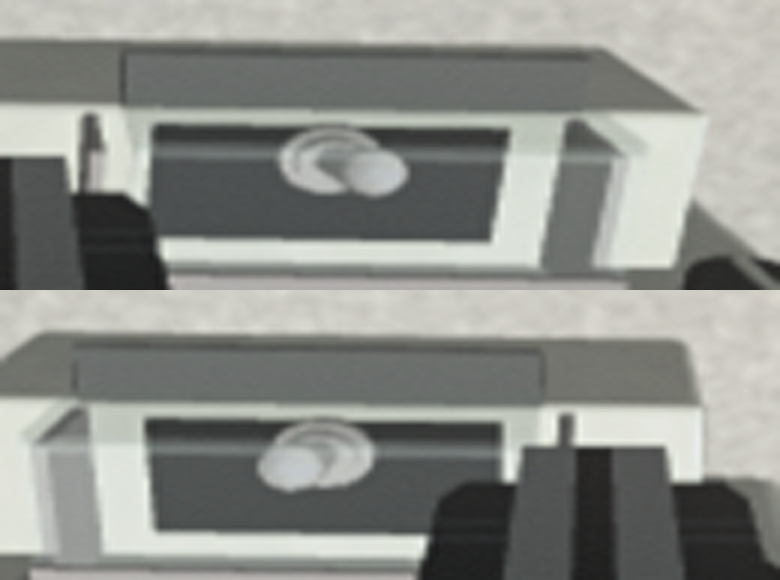

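Run:
```python
from h import *
C=[]
for i in(0,1):
    d=np.load(f"w{i}.npz");C.append((d["f"],d["cx"],d["cy"],d["R"],d["t"]))
for n,p,q in(("lever",(387.8,241.5),(273.7,243)),("lipL",(345.5,212.1),(237.7,213.3)),("lipR",(424,211.6),(315.5,214)),("stepR/L",(325+700/6,200+113/4.143),(225+0,0))):
    if q[1]: print(n,tri([ray(C[0],p),ray(C[1],q)]))
d=np.load("w0.npz")
# IK check for path
f=lambda x,y,z:np.array([.637+x,.003+y,z])
for pit,yaw in((120,43),(122,43),(125,43),(120,46)):
    r=Ro.from_euler('xyz',[0,pit,yaw],degrees=True)*Ro.from_euler('z',180,degrees=True);z=r.apply([0,0,1]);e=r.as_euler('xyz',degrees=True)
    print(pit,yaw,[None if (q:=robot.ik(f(*t)-.0726*z,e)) is None else list(np.round(q).astype(int)+0) for t in((-175,-30,55),(-146,3,58),(-155,3,92),(-150,3,130),(-140,3,100),(-112,3,97)) for t in [np.array(t)/1000]][::5] if 1 else 0)
    print([robot.ik(f(*(np.array(t)/1000))-.0726*z,e) is not None for t in((-175,-30,55),(-146,3,58),(-155,3,92),(-150,3,130),(-140,3,100),(-112,3,97))])
```

```text
lever (array([0.51371526, 0.00748949, 0.10759115]), np.float64(0.0002799290154187147))
lipL (array([ 0.49024201, -0.0353547 ,  0.08225314]), np.float64(0.0001457466314460744))
lipR (array([0.48948483, 0.05062664, 0.08454625]), np.float64(0.000871469817730587))
120 43 [[np.int64(-60), np.int64(-20), np.int64(-55), np.int64(76), np.int64(58), np.int64(66)], [np.int64(-48), np.int64(-28), np.int64(-55), np.int64(64), np.int64(60), np.int64(89)]]
[True, True, True, True, True, True]
122 43 [[np.int64(-59), np.int64(-23), np.int64(-55), np.int64(75), np.int64(56), np.int64(68)], [np.int64(-47), np.int64(-29), np.int64(-54), np.int64(64), np.int64(58), np.int64(90)]]
[True, True, True, True, True, True]
125 43 [[np.int64(-57), np.int64(-26), np.int64(-56), np.int64(74), np.int64(54), np.int64(72)], [np.int64(-45), np.int64(-31), np.int64(-54), np.int64(64), np.int64(55), np.int64(93)]]
[True, True, True, True, True, True]
120 46 [[np.int64(-59), np.int64(-14), np.int64(-51), np.int64(78), np.int64(57), np.int64(61)], [np.int64(-48), np.int64(-22), np.int64(-50), np.int64(68), np.int64(60), np.int64(83)]]
[True, True, True, True, True, True]
```

```bash
cat >> h.py <<'E'
r=Ro.from_euler('xyz',[0,120,43],degrees=True)*Ro.from_euler('z',180,degrees=True)
D=r.apply([0,0,1]); E=r.as_euler('xyz',degrees=True)
def P(x,y,z): return np.array([.6408+x/1e3,.0075+y/1e3,z/1e3])-robot.tip_reach*D
def st(n):
    o=robot.observe(); t=(o["tool_pos"]+robot.tip_reach*D-[.6408,.0075,0])*1e3
    print(n,round(o["time"],2),np.round(t,1),np.round(o["ft_force"],1))
E
python3 - <<'E'
from h import *
robot.move_pose(P(-225,-75,150),E)
robot.line_to(P(-215,-62,62),vel=.15); robot.pause(.2); st("pre")
print(robot.line_to(P(-148,0,54),vel=.1,guard=6)); st("under")
h=np.radians(29.1)
for th in(0,.2,.4,.6,.8):
    dx=-70*np.cos(h-th)+70*np.cos(h); dz=-70*np.sin(h-th)+70*np.sin(h)
    g=robot.line_to(P(-148+dx,0,58+dz),vel=.08,guard=8); st(f"th{th} {g}")
    if g: break
b=robot.grab_frame("side")[120:240,260:420]; cv2.imwrite("pics/lift.png",cv2.resize(b,(800,600),interpolation=cv2.INTER_CUBIC))
E
```

```text
pre 14.6 [-214.8  -62.6   62.7] [-0.4 -0.4 -0.6]
False
under 15.67 [-148.1   -0.2   54.1] [-0.7 -1.  -0.5]
th0 False 15.92 [-147.9   -0.5   58.3] [0.3 0.3 0.1]
th0.2 False 16.24 [-1.538e+02  1.000e-01  7.030e+01] [-2.5  1.9 -2.3]
th0.4 True 16.45 [-156.9    0.7   78.2] [-3.7 -1.5 -4.4]
```

View pics/lift.png

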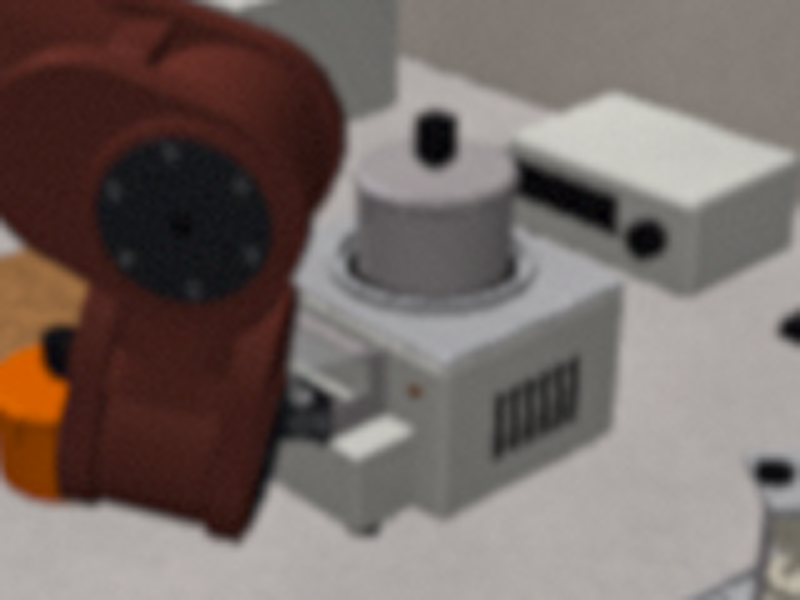

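The picture shows the pot seated upright and the gripper at the lip, around (310,405), mostly hidden by the wrist. I check the static force first to separate contact from motion noise.

Run:
```python
from h import *
robot.pause(.3); st("static")
h=np.radians(29.1)
for th in(.4,.55,.7,.8):
    dx=-70*np.cos(h-th)+70*np.cos(h); dz=-70*np.sin(h-th)+70*np.sin(h)
    g=robot.line_to(P(-148+dx,0,58+dz),vel=.04,guard=12); robot.pause(.1); st(f"th{th} {g}")
    if g: break
cv2.imwrite("pics/wl.png",robot.grab_frame("wrist"))
```

```text
static 16.8 [-157.     1.3   77.4] [-1.7 -2.  -1.4]
th0.4 True 17.13 [-158.     1.2   81.7] [-2.7 -2.6 -2.6]
```

View pics/wl.png

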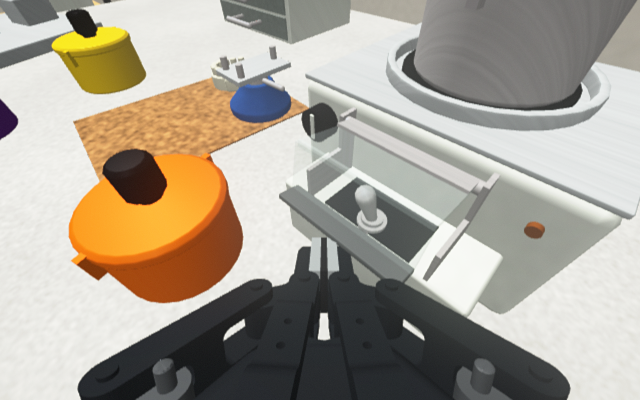

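The wrist view has the lip from (281,195) to (408,280) and the fingertips at (322,240), apparently under or just in front of the lip. I compare the lip's pixels with its predicted position for each flap angle.

Run:
```python
from h import *
c=cam("wrist"); st("now"); h=np.radians(29.1)
w=lambda x,y,z:[.6408+x/1e3,.0075+y/1e3,z/1e3]
for th in(0,.1,.2,.3,.4,.5):
    x=-90-70*np.cos(h-th); z=116-70*np.sin(h-th)
    print(th,[np.round(proj(c,w(x,y,z))) for y in(43,-43)])
o=robot.observe(); T=o["tool_pos"]+robot.tip_reach*D
print("tip",proj(c,T), "lever off/on",proj(c,w(-127,0,106)),proj(c,w(-103,0,106)))
im=cv2.imread("pics/wl.png"); g=cv2.cvtColor(im,cv2.COLOR_BGR2GRAY)
for x in(312,318,322,326,330,335): print(x,list(g[205:265:4,x]))
```

```text
now 17.18 [-158.     1.2   81.7] [-3.7 -1.5 -1.8]
0 [array([285., 207.]), array([397., 293.])]
0.1 [array([280., 203.]), array([396., 293.])]
0.2 [array([276., 198.]), array([396., 290.])]
0.3 [array([272., 192.]), array([396., 287.])]
0.4 [array([268., 184.]), array([398., 281.])]
0.5 [array([266., 176.]), array([401., 274.])]
tip [324.52589439 251.15451335] lever off/on [363.53185286 193.92057768] [388.0094866  172.52347224]
312 [np.uint8(133), np.uint8(133), np.uint8(134), np.uint8(132), np.uint8(109), np.uint8(142), np.uint8(157), np.uint8(157), np.uint8(178), np.uint8(200), np.uint8(201), np.uint8(202), np.uint8(202), np.uint8(201), np.uint8(200)]
318 [np.uint8(143), np.uint8(131), np.uint8(132), np.uint8(133), np.uint8(132), np.uint8(118), np.uint8(113), np.uint8(158), np.uint8(180), np.uint8(201), np.uint8(202), np.uint8(200), np.uint8(200), np.uint8(201), np.uint8(201)]
322 [np.uint8(147), np.uint8(135), np.uint8(129), np.uint8(131), np.uint8(133), np.uint8(133), np.uint8(104), np.uint8(138), np.uint8(116), np.uint8(59), np.uint8(60), np.uint8(58), np.uint8(58), np.uint8(58), np.uint8(57)]
326 [np.uint8(164), np.uint8(146), np.uint8(131), np.uint8(131), np.uint8(132), np.uint8(131), np.uint8(132), np.uint8(94), np.uint8(120), np.uint8(87), np.uint8(86), np.uint8(73), np.uint8(75), np.uint8(70), np.uint8(65)]
330 [np.uint8(83), np.uint8(150), np.uint8(145), np.uint8(131), np.uint8(131), np.uint8(131), np.uint8(131), np.uint8(133), np.uint8(91), np.uint8(202), np.uint8(199), np.uint8(199), np.uint8(200), np.uint8(199), np.uint8(198)]
335 [np.uint8(84), np.uint8(90), np.uint8(145), np.uint8(146), np.uint8(130), np.uint8(129), np.uint8(131), np.uint8(130), np.uint8(130), np.uint8(108), np.uint8(200), np.uint8(200), np.uint8(200), np.uint8(201), np.uint8(198)]
```

Run:
```python
from h import *
robot.line_to(P(-170,-12,54),vel=.1)
robot.line_to(P(-170,-12,52),vel=.05); robot.pause(.3); st("pre")
print(robot.line_to(P(-141,0,52),vel=.05,guard=6)); robot.pause(.1); st("under")
h=np.radians(29.1)
for th in(0,.2,.4,.6,.8):
    dx=-70*np.cos(h-th)+70*np.cos(h); dz=-70*np.sin(h-th)+70*np.sin(h)
    g=robot.line_to(P(-141+dx,0,58+dz),vel=.05,guard=12); robot.pause(.15); st(f"th{th} {g}")
    if g: break
c=cam("wrist"); im=robot.grab_frame("wrist"); cv2.imwrite("pics/wl2.png",im); g=cv2.cvtColor(im,cv2.COLOR_BGR2GRAY)
w=lambda x,y,z:[.6408+x/1e3,.0075+y/1e3,z/1e3]
for th in(0,.3,.6,.8,1):
    x=-90-70*np.cos(h-th); z=116-70*np.sin(h-th)
    print(th,[np.round(proj(c,w(x,y,z))) for y in(43,0,-43)])
for x in(290,305,316,322,326,340,360): print(x,g[130:270:5,x].tolist())
```

```text
pre 18.22 [-170.   -12.    52.1] [ 0.1 -0.5 -0.5]
True
under 18.87 [-144.7   -1.4   51.4] [-2.3 -3.   0.2]
th0 True 19.23 [-142.5   -0.3   55.6] [-8.2 -3.2  6.5]
0 [array([257., 190.]), array([311., 233.]), array([385., 291.])]
0.3 [array([237., 171.]), array([297., 217.]), array([382., 282.])]
0.6 [array([223., 136.]), array([290., 183.]), array([389., 252.])]
0.8 [array([219., 105.]), array([291., 149.]), array([404., 218.])]
1 [array([221.,  68.]), array([300., 107.]), array([427., 170.])]
290 [237, 237, 231, 170, 123, 121, 123, 122, 124, 124, 140, 142, 141, 142, 143, 143, 127, 152, 153, 152, 220, 233, 239, 230, 234, 234, 234, 232]
305 [188, 229, 157, 177, 167, 128, 123, 121, 146, 231, 230, 215, 155, 139, 139, 139, 142, 141, 141, 83, 154, 154, 150, 216, 63, 62, 63, 60]
316 [197, 158, 157, 158, 158, 188, 148, 233, 230, 230, 74, 75, 73, 193, 135, 138, 139, 139, 138, 138, 132, 98, 195, 195, 194, 195, 195, 194]
322 [157, 157, 157, 156, 159, 172, 229, 211, 231, 76, 75, 74, 73, 75, 231, 137, 139, 137, 137, 136, 136, 127, 62, 56, 56, 55, 56, 55]
326 [156, 157, 158, 160, 155, 159, 246, 234, 199, 76, 75, 73, 74, 73, 68, 165, 137, 136, 137, 136, 137, 135, 103, 83, 71, 72, 62, 61]
340 [186, 188, 188, 188, 247, 247, 233, 235, 233, 193, 133, 102, 73, 71, 69, 80, 65, 163, 135, 135, 134, 134, 134, 133, 120, 59, 54, 52]
360 [185, 186, 186, 188, 187, 187, 241, 247, 124, 152, 189, 158, 126, 119, 118, 118, 188, 187, 111, 77, 133, 134, 132, 132, 131, 130, 130, 125]
```

Run:
```python
from h import *
robot.line_to(P(-147.5,-1,53),vel=.05); robot.pause(.2); st("free")
h=np.radians(29.1)
w=lambda x,y,z:[.6408+x/1e3,.0075+y/1e3,z/1e3]
for q in((-147.5,-1,70),(-148,-1,84),(-150,-1,98),(-150,-1,110)):
    g=robot.line_to(P(*q),vel=.05,guard=9); robot.pause(.15); st(f"{g}")
    if g: break
c=cam("wrist"); im=robot.grab_frame("wrist"); cv2.imwrite("pics/wl3.png",im); g=cv2.cvtColor(im,cv2.COLOR_BGR2GRAY)
for th in(0,.3,.6,.8,1):
    x=-90-70*np.cos(h-th); z=116-70*np.sin(h-th)
    print(th,[np.round(proj(c,w(x,y,z))) for y in(43,0,-43)])
print("tip",proj(c,w(-150,-1,110)),"lever",proj(c,w(-127,0,106)))
for x in(270,290,322,326,360): print(x,g[100:280:5,x].tolist())
```

```text
free 19.73 [-147.4   -0.9   53. ] [0.6 0.  0.6]
True 20.23 [-148.4   -0.3   67.2] [-2.  -1.5 -2.1]
0 [array([268., 198.]), array([320., 239.]), array([389., 292.])]
0.3 [array([252., 181.]), array([308., 225.]), array([386., 284.])]
0.6 [array([240., 151.]), array([303., 195.]), array([394., 259.])]
0.8 [array([238., 123.]), array([306., 166.]), array([407., 230.])]
1 [array([241.,  91.]), array([315., 131.]), array([427., 191.])]
tip [322.28253436 203.47272343] lever [352.20978531 182.20759393]
270 [77, 69, 90, 138, 235, 232, 233, 233, 234, 236, 233, 236, 237, 235, 234, 237, 237, 235, 235, 100, 239, 236, 236, 238, 232, 238, 235, 238, 238, 237, 238, 232, 240, 234, 231, 237]
290 [51, 51, 78, 237, 230, 232, 236, 239, 239, 227, 217, 214, 234, 235, 235, 235, 217, 144, 140, 140, 141, 142, 114, 155, 156, 151, 235, 234, 231, 233, 234, 230, 235, 236, 236, 218]
322 [55, 56, 55, 99, 99, 190, 190, 190, 230, 161, 160, 159, 191, 164, 129, 234, 232, 220, 78, 78, 104, 144, 140, 136, 136, 136, 135, 119, 59, 58, 58, 55, 56, 57, 52, 47]
326 [156, 60, 215, 103, 190, 188, 189, 214, 163, 159, 161, 158, 161, 186, 219, 234, 233, 76, 78, 77, 77, 236, 141, 138, 134, 135, 135, 136, 88, 84, 73, 72, 63, 62, 54, 46]
360 [171, 154, 220, 219, 213, 215, 122, 191, 189, 188, 187, 189, 189, 227, 247, 219, 219, 223, 166, 125, 125, 123, 122, 203, 180, 125, 236, 138, 136, 131, 131, 130, 130, 120, 126, 143]
```

```bash
cat > k.py <<'E'
from h import *
H=np.radians(29.1)
w=lambda x,y,z:[.6408+x/1e3,.0075+y/1e3,z/1e3]
def go(L,v=.04,gd=18):
    for q in L:
        g=robot.line_to(P(*q),vel=v,guard=gd); st(str(g))
        if g: return False
    return True
def look(n):
    c=cam("wrist"); im=robot.grab_frame("wrist"); cv2.imwrite(f"pics/{n}.png",im); g=cv2.cvtColor(im,cv2.COLOR_BGR2GRAY)
    for th in(0,.3,.6,.9):
        x=-90-70*np.cos(H-th); z=116-70*np.sin(H-th)
        print(th,[np.round(proj(c,w(x,y,z))).tolist() for y in(43,0,-43)])
    for x in(260,290,322): print(x,g[60:280:5,x].tolist())
E
python3 - <<'E'
from k import *
go([(-148,-1,z) for z in(71,75,80,85)]); robot.pause(.2); st("static"); look("wl4")
E
```

```text
False 20.53 [-148.9   -0.4   70. ] [-9.1 -1.9 -4.8]
False 20.78 [-149.6   -0.2   73. ] [-17.6  -5.1  -8.3]
False 21.06 [-150.5    0.    76.7] [-28.4  -9.8 -11.6]
False 21.33 [-1.491e+02 -1.000e-01  8.400e+01] [-13.    0.5  -3.1]
static 21.53 [-149.1   -0.    83.9] [-12.5   0.4  -3. ]
0 [[274.0, 215.0], [323.0, 255.0], [385.0, 305.0]]
0.3 [[259.0, 201.0], [312.0, 244.0], [382.0, 301.0]]
0.6 [[250.0, 176.0], [308.0, 220.0], [388.0, 281.0]]
0.9 [[249.0, 140.0], [313.0, 182.0], [406.0, 243.0]]
260 [231, 232, 231, 138, 125, 148, 79, 80, 81, 82, 85, 86, 74, 144, 152, 235, 236, 238, 234, 233, 237, 235, 233, 238, 235, 238, 238, 206, 241, 243, 236, 238, 240, 241, 243, 240, 238, 240, 241, 239, 239, 238, 235, 244]
290 [238, 238, 239, 239, 239, 240, 235, 235, 198, 162, 162, 178, 240, 234, 232, 235, 230, 226, 229, 231, 229, 230, 229, 231, 243, 243, 244, 151, 129, 131, 131, 137, 106, 157, 159, 220, 236, 240, 232, 239, 237, 236, 237, 225]
322 [238, 238, 230, 232, 230, 231, 218, 222, 226, 178, 159, 66, 59, 58, 83, 97, 101, 187, 188, 196, 221, 160, 140, 139, 144, 142, 243, 240, 241, 86, 90, 179, 148, 124, 125, 124, 126, 105, 58, 56, 58, 55, 54, 47]
```

Run:
```python
from k import *
c=(np.load("w0.npz")); c=(c["f"],c["cx"],c["cy"],c["R"],c["t"])
print("step corner local",(onz(c,(325+700/6,200+113/4.143),.07)-[.6408,.0075,0])*1e3)
go([(-152,-1,86)]); robot.pause(.2); st("static")
go([(-153,-1,92),(-154,-1,98),(-154,-1,105)]); robot.pause(.2); st("static"); look("wl5")
```

```text
step corner local [-127.43999155   71.46689343   70.        ]
False 21.83 [-152.1   -0.9   86.1] [-5.   2.2 -2.4]
static 22.03 [-152.1   -0.8   85.9] [-4.6  1.6 -2.7]
False 22.33 [-152.7   -1.3   92.6] [-1.5  1.3 -0.9]
False 22.63 [-153.9   -1.2   98.4] [-0.9 -0.2 -1.3]
False 22.96 [-153.9   -1.1  105.3] [-1.7  0.3 -2. ]
static 23.16 [-154.    -1.   104.9] [-1.5  0.2 -1.4]
0 [[283.0, 229.0], [327.0, 266.0], [383.0, 312.0]]
0.3 [[270.0, 218.0], [318.0, 258.0], [380.0, 309.0]]
0.6 [[263.0, 197.0], [315.0, 239.0], [385.0, 293.0]]
0.9 [[264.0, 167.0], [321.0, 208.0], [400.0, 263.0]]
260 [236, 233, 230, 230, 231, 230, 211, 116, 112, 81, 83, 86, 87, 88, 79, 73, 149, 192, 235, 235, 232, 235, 231, 234, 233, 235, 236, 239, 236, 240, 237, 237, 236, 237, 238, 238, 238, 237, 237, 229, 234, 239, 242, 234]
290 [234, 237, 236, 239, 239, 238, 235, 236, 231, 236, 194, 137, 164, 175, 146, 231, 232, 235, 231, 238, 237, 232, 233, 236, 234, 237, 232, 149, 116, 117, 125, 141, 160, 154, 154, 162, 235, 235, 234, 233, 238, 235, 231, 216]
322 [237, 235, 238, 238, 237, 235, 234, 230, 228, 230, 231, 140, 231, 179, 154, 62, 62, 84, 91, 135, 133, 182, 182, 245, 225, 149, 148, 149, 149, 192, 244, 245, 137, 110, 111, 124, 83, 59, 58, 58, 57, 56, 54, 46]
```

Run:
```python
from k import *
go([(-148,0,103),(-142,0,103),(-136,0,103),(-130,0,103),(-125,0,103)],gd=12); robot.pause(.2); st("static"); look("wl6")
c=cam("wrist"); print("lever off/mid/on",[np.round(proj(c,w(x,0,z))) for x,z in((-127,106),(-115,108),(-103,106))],"base",np.round(proj(c,w(-115,0,74))))
```

```text
True 23.44 [-1.488e+02  1.000e-01  1.014e+02] [-10.4  -6.5   0.4]
static 23.64 [-148.8   -0.   101.6] [-9.1 -4.8 -0. ]
0 [[278.0, 231.0], [323.0, 269.0], [380.0, 318.0]]
0.3 [[264.0, 220.0], [313.0, 261.0], [377.0, 315.0]]
0.6 [[256.0, 199.0], [309.0, 242.0], [381.0, 300.0]]
0.9 [[256.0, 168.0], [315.0, 210.0], [396.0, 269.0]]
260 [236, 235, 230, 232, 232, 232, 120, 203, 96, 81, 83, 84, 88, 86, 76, 98, 162, 236, 237, 238, 232, 237, 236, 235, 236, 237, 237, 122, 240, 234, 238, 242, 237, 237, 238, 236, 239, 239, 238, 236, 237, 240, 237, 235]
290 [235, 237, 238, 240, 239, 239, 238, 240, 236, 236, 189, 164, 160, 179, 238, 232, 231, 235, 235, 235, 232, 234, 233, 236, 233, 237, 235, 247, 150, 115, 117, 158, 119, 161, 157, 155, 156, 235, 234, 238, 234, 238, 234, 222]
322 [237, 237, 235, 237, 236, 236, 229, 231, 230, 231, 231, 142, 236, 191, 158, 80, 61, 80, 91, 114, 198, 188, 183, 246, 209, 152, 152, 151, 150, 247, 244, 245, 102, 148, 110, 111, 143, 117, 59, 57, 56, 56, 52, 45]
lever off/mid/on [array([350., 223.]), array([362., 209.]), array([374., 200.])] base [358. 240.]
```

Run:
```python
from k import *
c=cam("wrist"); o=robot.observe(); T=Ro.from_euler('xyz',o["tcp_rot"],degrees=True)
print("rot err deg",np.degrees((T*r.inv()).magnitude()))
for px in((312,238),(322,238),(336,238),(300,260),(345,260)):
    a,d=ray(c,px); a=T.inv().apply(a-o["tool_pos"]); d=T.inv().apply(d)
    print(px,[np.round(1e3*(a+d*(x-a[0])/d[0]),1).tolist() for x in(.011,0)])
import cv2
im=cv2.imread("pics/wl4.png"); hsv=cv2.cvtColor(im,cv2.COLOR_BGR2HSV)
v0=cv2.cvtColor(np.load("w0.npz")["im"],cv2.COLOR_BGR2GRAY)
for y in(232,236,240,244,250,260): print(y,v0[y,290:360:4].tolist())
im6=cv2.cvtColor(cv2.imread("pics/wl6.png"),cv2.COLOR_BGR2GRAY)
for y in range(195,250,5): print(y,im6[y,300:400:5].tolist())
```

```text
rot err deg 1.4321010626031325
(312, 238) [[11.0, -6.4, 67.7], [0.0, -7.5, 90.9]]
(322, 238) [[11.0, -1.0, 67.7], [0.0, -1.1, 90.9]]
(336, 238) [[11.0, 6.6, 67.7], [0.0, 7.8, 90.9]]
(300, 260) [[11.0, -11.0, 44.2], [0.0, -12.8, 63.4]]
(345, 260) [[11.0, 9.8, 44.2], [0.0, 11.5, 63.4]]
232 [195, 197, 193, 195, 193, 194, 195, 201, 219, 220, 220, 223, 153, 223, 201, 95, 56, 56]
236 [190, 190, 192, 202, 198, 195, 192, 203, 220, 219, 224, 224, 118, 166, 219, 131, 112, 110]
240 [193, 193, 192, 190, 195, 190, 83, 84, 41, 47, 84, 80, 119, 199, 215, 95, 81, 80]
244 [197, 196, 191, 105, 104, 104, 84, 84, 40, 48, 82, 81, 98, 211, 215, 91, 81, 81]
250 [193, 191, 119, 43, 43, 53, 82, 81, 40, 43, 83, 80, 40, 40, 38, 77, 78, 79]
260 [197, 203, 46, 48, 45, 80, 80, 81, 38, 37, 80, 79, 49, 43, 42, 52, 220, 222]
195 [225, 151, 150, 150, 150, 153, 149, 247, 246, 246, 246, 235, 179, 179, 186, 197, 196, 195, 175, 174]
200 [159, 153, 151, 152, 151, 156, 246, 245, 246, 160, 163, 246, 246, 183, 179, 179, 193, 194, 196, 190]
205 [151, 151, 153, 151, 193, 245, 245, 247, 105, 99, 98, 95, 246, 244, 237, 178, 177, 179, 196, 196]
210 [129, 151, 153, 236, 244, 244, 246, 96, 97, 99, 98, 96, 97, 161, 245, 245, 191, 177, 179, 188]
215 [115, 115, 151, 246, 244, 239, 98, 98, 98, 109, 227, 169, 96, 96, 94, 247, 245, 241, 175, 179]
220 [115, 113, 111, 148, 185, 100, 98, 99, 95, 230, 229, 217, 134, 97, 97, 95, 160, 246, 246, 197]
225 [127, 121, 113, 113, 136, 132, 99, 98, 95, 223, 217, 206, 154, 96, 97, 96, 97, 93, 248, 244]
230 [122, 123, 139, 113, 111, 115, 146, 97, 95, 172, 190, 171, 146, 120, 96, 96, 94, 96, 97, 159]
235 [159, 138, 120, 149, 111, 111, 109, 148, 98, 94, 143, 150, 149, 225, 223, 95, 96, 96, 97, 98]
240 [156, 155, 154, 116, 141, 110, 109, 109, 141, 128, 225, 146, 148, 216, 222, 95, 96, 95, 96, 97]
245 [157, 142, 144, 201, 111, 127, 114, 109, 107, 122, 159, 223, 202, 225, 189, 94, 94, 95, 95, 97]
```

Run:
```python
from k import *
d=np.load("w1.npz"); c=cam("wrist"); o=robot.observe(); T=Ro.from_euler('xyz',o["tcp_rot"],degrees=True)
g=cv2.cvtColor(d["im"],cv2.COLOR_BGR2GRAY)
m=(g<75)
for row in range(240,390,10):
    xs=np.where(m[row,322:640])[0]; 
    # right silhouette on the right side in v0/v1: last dark px contiguous-ish
    L=np.where(m[row,60:322])[0]
    out=[]
    for px in((60+L.min() if len(L) else 322,row),):
        a,dd=ray(c,px); a=T.inv().apply(a-o["tool_pos"]); dd=T.inv().apply(dd)
        out=[np.round(1e3*(a+dd*(x-a[0])/dd[0]),0)[1:].tolist() for x in(.015,0)]
    print(row,px,"(y,z) at x=15,0:",out)
```

```text
240 (np.int64(321), 240) (y,z) at x=15,0: [[-1.0, 57.0], [-2.0, 88.0]]
250 (np.int64(298), 250) (y,z) at x=15,0: [[-12.0, 46.0], [-15.0, 75.0]]
260 (np.int64(297), 260) (y,z) at x=15,0: [[-12.0, 37.0], [-14.0, 63.0]]
270 (np.int64(295), 270) (y,z) at x=15,0: [[-12.0, 29.0], [-15.0, 53.0]]
280 (np.int64(251), 280) (y,z) at x=15,0: [[-28.0, 22.0], [-35.0, 45.0]]
290 (np.int64(231), 290) (y,z) at x=15,0: [[-33.0, 16.0], [-42.0, 37.0]]
300 (np.int64(214), 300) (y,z) at x=15,0: [[-37.0, 10.0], [-47.0, 30.0]]
310 (np.int64(196), 310) (y,z) at x=15,0: [[-41.0, 5.0], [-52.0, 24.0]]
320 (np.int64(178), 320) (y,z) at x=15,0: [[-45.0, 1.0], [-56.0, 18.0]]
330 (np.int64(160), 330) (y,z) at x=15,0: [[-48.0, -3.0], [-60.0, 13.0]]
340 (np.int64(141), 340) (y,z) at x=15,0: [[-51.0, -7.0], [-64.0, 8.0]]
350 (np.int64(123), 350) (y,z) at x=15,0: [[-54.0, -11.0], [-67.0, 4.0]]
360 (np.int64(105), 360) (y,z) at x=15,0: [[-57.0, -14.0], [-70.0, -0.0]]
370 (np.int64(90), 370) (y,z) at x=15,0: [[-58.0, -17.0], [-72.0, -4.0]]
380 (np.int64(81), 380) (y,z) at x=15,0: [[-58.0, -19.0], [-72.0, -7.0]]
```

```bash
cat >> k.py <<'E'
n=np.cross(D,[0,1,0]); n/=np.linalg.norm(n); n*=np.sign(n[2])
R2=Ro.from_matrix(np.c_[n,np.cross(D,n),D]); E2=R2.as_euler('xyz',degrees=True)
E
python3 - <<'E'
from k import *
print(n,E2,[robot.ik(P(*q),E2) is not None for q in((-154,0,105),(-121,0,104),(-220,-90,125))])
robot.line_to(P(-154,-1,104),vel=.05); robot.pause(.15); st("back")
robot.line_to(P(-154,0,105),vel=.05,rotation=E2); robot.pause(.2); st("rolled")
print(robot.observe()["q"].round(1) if hasattr(robot.observe()["q"],"round") else robot.observe()["q"])
look("wl7")
E
```

```text
[ 0.61962166 -0.          0.78490063] [-1.43798421e+02 -5.17114890e+01  1.27222187e-14] [True, True, True]
back 24.11 [-154.    -0.9  103.8] [-3.7 -1.1 -0.9]
rolled 24.88 [-153.9   -0.   105. ] [-1.4  0.7 -0.7]
[-52.5 -32.5 -57.1  75.   59.5 103.9]
0 [[289.0, 246.0], [339.0, 265.0], [405.0, 289.0]]
0.3 [[270.0, 242.0], [322.0, 261.0], [393.0, 288.0]]
0.6 [[252.0, 226.0], [306.0, 246.0], [383.0, 273.0]]
0.9 [[237.0, 200.0], [294.0, 216.0], [377.0, 240.0]]
260 [139, 143, 141, 141, 223, 231, 232, 232, 230, 236, 237, 230, 232, 229, 151, 71, 73, 74, 76, 76, 69, 140, 161, 229, 230, 230, 229, 228, 230, 232, 230, 206, 119, 115, 231, 226, 227, 232, 230, 231, 82, 73, 74, 73]
290 [226, 228, 231, 233, 232, 231, 230, 224, 227, 220, 225, 223, 225, 209, 235, 182, 146, 56, 54, 69, 83, 106, 188, 229, 227, 226, 225, 227, 228, 228, 225, 243, 129, 108, 107, 112, 235, 233, 231, 235, 235, 231, 230, 203]
322 [225, 226, 222, 221, 226, 226, 225, 222, 225, 217, 223, 223, 225, 223, 140, 212, 153, 147, 173, 178, 142, 140, 146, 168, 147, 142, 143, 144, 143, 143, 241, 240, 240, 243, 135, 105, 105, 123, 57, 48, 47, 44, 44, 42]
```

Run:
```python
from k import *
go([(x,0,104) for x in(-149,-144,-139,-134,-129,-125,-121)],gd=12); robot.pause(.2); st("static"); look("wl8")
c=cam("wrist"); print("lever off/mid/on",[np.round(proj(c,w(x,0,z))) for x,z in((-127,106),(-115,108),(-103,106))],"base",np.round(proj(c,w(-115,0,74))))
```

```text
False 25.2 [-148.9   -0.   104.1] [-0.1 -0.5 -0.9]
True 25.41 [-145.7    0.6  101.8] [-11.1  -3.   -0.3]
static 25.61 [-145.7    0.7  101.8] [-12.5  -3.6   0.5]
0 [[282.0, 254.0], [333.0, 274.0], [400.0, 301.0]]
0.3 [[261.0, 250.0], [314.0, 272.0], [387.0, 302.0]]
0.6 [[241.0, 235.0], [296.0, 257.0], [376.0, 287.0]]
0.9 [[225.0, 208.0], [282.0, 227.0], [368.0, 254.0]]
260 [140, 143, 144, 168, 230, 229, 232, 233, 234, 235, 235, 235, 227, 227, 102, 73, 75, 76, 78, 74, 67, 183, 179, 228, 228, 231, 227, 228, 229, 231, 228, 230, 120, 107, 107, 114, 233, 233, 227, 227, 231, 234, 70, 71]
290 [229, 230, 232, 232, 233, 231, 229, 225, 225, 224, 227, 223, 224, 225, 157, 230, 171, 150, 56, 52, 85, 84, 92, 127, 220, 232, 226, 230, 232, 226, 223, 151, 245, 238, 131, 105, 107, 132, 195, 228, 233, 237, 231, 215]
322 [229, 224, 212, 213, 218, 228, 229, 205, 223, 220, 225, 222, 221, 225, 219, 209, 204, 150, 145, 171, 182, 158, 141, 142, 172, 169, 147, 145, 145, 243, 243, 240, 243, 100, 97, 246, 140, 102, 104, 119, 110, 47, 46, 42]
lever off/mid/on [array([337., 221.]), array([344., 202.]), array([354., 189.])] base [360. 231.]
```

```bash
cat >> k.py <<'E'
_n=r.apply([1,0,0]); _l=np.cross(_n,D); _l*=np.sign(_l[0])
def rho(deg):
    a=np.radians(deg); nn=np.cos(a)*_n+np.sin(a)*_l
    return Ro.from_matrix(np.c_[nn,np.cross(D,nn),D]).as_euler('xyz',degrees=True)
def edge(n):
    "flap angle estimate: front edge of lip (dark grey ~110 just under light) at picture columns, printed raw"
    c=cam("wrist"); im=robot.grab_frame("wrist"); cv2.imwrite(f"pics/{n}.png",im); return c,cv2.cvtColor(im,cv2.COLOR_BGR2GRAY)
E
python3 - <<'E'
from k import *
print(_n,_l,rho(25)-E2,[robot.ik(P(*q),rho(42)) is not None for q in((-152,3,105),(-138,3,105))])
robot.line_to(P(-154,2,105),vel=.06); robot.line_to(P(-154,3,106),vel=.06,rotation=rho(42)); robot.pause(.15); st("rolled")
go([(-149,3,106),(-145,3,106),(-141,3,106),(-138,3,106)],gd=9); robot.pause(.2); st("static"); look("wl9")
E
```

```text
Traceback (most recent call last):
NameError: name '_n' is not defined. Did you mean: 'n'?
```

Run:
```python
from k import *
import k
print(k._n,k._l,rho(25)-E2,[robot.ik(P(*q),rho(42)) is not None for q in((-152,3,105),(-138,3,105))])
robot.line_to(P(-154,2,105),vel=.06); robot.line_to(P(-154,3,106),vel=.06,rotation=rho(42)); robot.pause(.15); st("rolled")
go([(-149,3,106),(-145,3,106),(-141,3,106),(-138,3,106)],gd=9); robot.pause(.2); st("static"); look("wl9")
```

```text
[0.36567685 0.34099918 0.8660254 ] [ 6.81998360e-01 -7.31353702e-01  1.11022302e-16] [ 0.00241082  0.00139308 -0.00307153] [True, True]
rolled 26.56 [-153.9    3.   106. ] [-0.9  0.5 -0.9]
False 26.83 [-148.9    3.   106.1] [-0.8 -0.1 -1.4]
False 27.08 [-145.     3.   106.1] [-0.1 -0.2 -1.5]
False 27.33 [-141.     3.   106.1] [-0.3 -0.1 -0.8]
False 27.58 [-138.    3.  106.] [-2.6 -1.1 -0.3]
static 27.78 [-138.    3.  106.] [-1.8  0.1 -1.2]
0 [[295.0, 277.0], [345.0, 286.0], [414.0, 299.0]]
0.3 [[271.0, 280.0], [323.0, 291.0], [396.0, 306.0]]
0.6 [[246.0, 272.0], [298.0, 283.0], [375.0, 298.0]]
0.9 [[221.0, 253.0], [272.0, 260.0], [351.0, 271.0]]
260 [142, 142, 145, 187, 228, 231, 230, 231, 231, 232, 231, 231, 226, 228, 227, 223, 227, 225, 227, 227, 158, 201, 150, 126, 79, 112, 139, 165, 172, 184, 211, 232, 231, 231, 233, 228, 230, 99, 93, 129, 114, 230, 233, 230]
290 [127, 132, 137, 119, 116, 113, 111, 108, 144, 219, 228, 226, 224, 217, 225, 220, 223, 224, 220, 212, 194, 117, 121, 195, 164, 181, 134, 95, 232, 228, 231, 233, 231, 230, 230, 226, 232, 165, 92, 94, 132, 113, 230, 212]
322 [112, 111, 117, 112, 116, 122, 125, 128, 58, 59, 230, 158, 129, 166, 223, 223, 224, 172, 232, 186, 144, 145, 195, 181, 184, 196, 170, 155, 153, 153, 153, 153, 235, 245, 243, 244, 92, 92, 136, 89, 92, 129, 113, 42]
```

Run:
```python
from k import *
for a in(34,26,18,10):
    g=robot.line_to(P(-138,3,106),vel=.05,rotation=rho(a),guard=10); st(f"rho{a} {g}")
    if g: break
else: go([(-134,2,105),(-130,1,104)],gd=10)
robot.pause(.2); st("static"); look("wl10")
```

```text
rho34 False 28.12 [-138.    3.  106.] [-3.  -1.4 -0.5]
rho26 False 28.42 [-138.     3.1  106. ] [-3.2 -0.6  0.2]
rho18 False 28.71 [-138.    3.  106.] [-2.  -0.6 -2.2]
rho10 False 29.0 [-138.    3.  106.] [-1.9 -1.2 -1.5]
False 29.26 [-133.8    1.7  105.1] [-1.3 -4.1 -0.4]
False 29.52 [-130.1    1.1  103.9] [-1.7 -1.3 -0.8]
static 29.72 [-130.2    1.1  103.9] [-2.3 -1.  -1.1]
0 [[261.0, 262.0], [309.0, 298.0], [372.0, 344.0]]
0.3 [[242.0, 255.0], [293.0, 294.0], [363.0, 347.0]]
0.6 [[227.0, 237.0], [282.0, 278.0], [358.0, 335.0]]
0.9 [[218.0, 208.0], [277.0, 247.0], [363.0, 304.0]]
260 [97, 101, 231, 232, 233, 231, 234, 230, 118, 236, 234, 232, 104, 113, 75, 76, 77, 74, 78, 188, 238, 234, 235, 234, 236, 235, 235, 233, 235, 124, 100, 135, 148, 233, 233, 233, 233, 233, 237, 233, 240, 239, 238, 232]
290 [233, 232, 233, 233, 234, 234, 234, 234, 235, 234, 226, 228, 226, 228, 228, 170, 233, 182, 210, 155, 114, 103, 102, 100, 99, 97, 191, 235, 236, 247, 231, 154, 157, 89, 122, 132, 101, 247, 159, 151, 150, 148, 148, 214]
322 [228, 233, 232, 231, 230, 228, 229, 230, 230, 227, 229, 228, 222, 227, 223, 226, 227, 226, 177, 210, 158, 216, 201, 204, 176, 170, 159, 157, 159, 157, 247, 246, 246, 166, 106, 105, 112, 86, 115, 129, 103, 53, 51, 47]
```

Working. The flap is riding over the knuckle and the forces are small, so I keep pushing.

Run:
```python
from k import *
go([(-126,0,104),(-122,0,104),(-118,0,104),(-115,0,104)],gd=12); robot.pause(.2); st("static")
c,g=edge("wl11"); print("lever off/mid/on",[np.round(proj(c,w(x,0,z))) for x,z in((-127,106),(-115,108),(-103,106))],"base",np.round(proj(c,w(-115,0,74))))
for y in range(150,260,8): print(y,g[y,300:420:6].tolist())
```

```text
False 30.02 [-1.259e+02  1.000e-01  1.040e+02] [-0.4 -0.2 -0.8]
False 30.27 [-1.219e+02  1.000e-01  1.040e+02] [-0.4 -1.4 -1.4]
False 30.52 [-1.179e+02 -1.000e-01  1.041e+02] [-0.3 -1.8 -1.3]
False 30.77 [-1.15e+02 -1.00e-01  1.04e+02] [-1.1 -2.2 -1.4]
static 30.97 [-115.1    0.   104. ] [-2.3 -2.4 -0.7]
lever off/mid/on [array([310., 266.]), array([323., 248.]), array([336., 235.])] base [331. 276.]
150 [225, 226, 224, 221, 224, 218, 222, 224, 130, 136, 153, 233, 228, 200, 80, 53, 54, 55, 52, 52]
158 [146, 220, 225, 222, 224, 225, 221, 223, 220, 205, 128, 130, 130, 134, 165, 225, 230, 227, 227, 222]
166 [235, 241, 233, 141, 219, 224, 223, 223, 223, 224, 221, 225, 165, 126, 127, 126, 127, 136, 136, 136]
174 [195, 185, 227, 234, 240, 238, 134, 216, 223, 221, 223, 220, 225, 223, 223, 221, 206, 152, 128, 127]
182 [203, 151, 212, 194, 195, 227, 233, 238, 236, 131, 212, 224, 222, 222, 221, 225, 225, 224, 222, 217]
190 [198, 201, 213, 174, 153, 212, 181, 202, 225, 230, 236, 235, 132, 206, 225, 223, 223, 222, 223, 227]
198 [163, 163, 172, 206, 206, 211, 152, 177, 211, 175, 204, 224, 231, 236, 240, 130, 201, 224, 223, 222]
206 [162, 162, 186, 187, 182, 189, 197, 208, 205, 148, 189, 209, 172, 206, 221, 229, 235, 239, 127, 193]
214 [160, 160, 161, 186, 185, 185, 186, 165, 204, 198, 210, 186, 145, 206, 200, 171, 209, 222, 202, 223]
222 [161, 158, 247, 247, 247, 184, 185, 186, 185, 182, 179, 198, 201, 206, 154, 147, 206, 186, 143, 150]
230 [200, 246, 246, 105, 229, 237, 226, 205, 183, 182, 182, 183, 166, 194, 193, 204, 202, 104, 129, 193]
238 [246, 247, 203, 207, 115, 206, 217, 193, 204, 241, 180, 181, 181, 181, 182, 171, 162, 175, 186, 169]
246 [235, 114, 208, 207, 114, 208, 200, 139, 103, 246, 244, 246, 185, 181, 182, 143, 144, 130, 152, 169]
254 [137, 100, 190, 207, 113, 206, 206, 114, 114, 104, 101, 240, 243, 243, 210, 141, 141, 140, 141, 140]
```

Run:
```python
from k import *
if go([(-135,-2,104),(-152,-10,104),(-185,-40,105),(-225,-78,112)],v=.08,gd=14):
    robot.line_to(P(-240,-90,190),vel=.15)
    robot.move_pose([.46,-.06,.30],[180,0,180]); robot.pause(.2)
    c=cam("wrist"); im=robot.grab_frame("wrist"); cv2.imwrite("pics/v2.png",im); print(robot.observe()["time"])
    a=cv2.cvtColor(np.load("w0.npz")["im"],cv2.COLOR_BGR2GRAY); g=cv2.cvtColor(im,cv2.COLOR_BGR2GRAY)
    d=(cv2.absdiff(a,g)>25).astype(np.uint8)
    nn,l,s,ce=cv2.connectedComponentsWithStats(d)
    print([(s[i].tolist()) for i in range(1,nn) if s[i,4]>8])
    w=lambda x,z:np.round(proj(c,[.6408+x/1e3,.0075,z/1e3]))
    print("off/on",w(-127,106),w(-103,106))
    for y in range(226,262,3): print(y,a[y,368:400:3].tolist(),g[y,368:400:3].tolist())
    print("lip rows col 385",a[203:232:2,385].tolist(),g[203:232:2,385].tolist())
```

```text
False 31.42 [-134.9   -2.1  103.9] [-2.  -0.3  0. ]
False 31.8 [-151.7  -10.2  103.9] [-3.1 -1.2  0.1]
False 32.51 [-184.7  -39.9  105.1] [-0.9 -0.2 -0.7]
False 33.35 [-224.8  -77.7  111.9] [-0.1  1.1  0.2]
35.5167
[[435, 105, 66, 52, 195], [504, 108, 23, 4, 40], [483, 110, 16, 11, 22], [505, 131, 68, 183, 530], [575, 132, 7, 2, 11], [18, 142, 175, 194, 1279], [498, 148, 42, 21, 116], [552, 157, 4, 12, 15], [502, 160, 42, 23, 115], [97, 166, 65, 35, 278], [443, 170, 109, 42, 248], [104, 180, 44, 17, 96], [52, 201, 48, 58, 205], [103, 201, 46, 26, 205], [51, 207, 10, 45, 68], [317, 209, 113, 12, 325], [95, 210, 72, 27, 149], [431, 217, 9, 9, 11], [316, 222, 131, 56, 1794], [340, 236, 3, 6, 13], [299, 242, 13, 8, 32], [115, 255, 78, 57, 803], [62, 257, 5, 6, 12], [72, 257, 8, 5, 18], [519, 260, 47, 35, 117], [440, 262, 26, 26, 118], [455, 270, 4, 6, 16], [402, 277, 83, 22, 533], [360, 281, 17, 3, 48], [164, 282, 6, 7, 13], [554, 284, 62, 55, 235], [614, 285, 23, 11, 70], [154, 288, 8, 10, 39], [574, 288, 7, 6, 20], [601, 289, 8, 6, 23], [630, 288, 5, 3, 10], [630, 293, 7, 6, 22], [623,
[... 1402 characters left out ...]
0, 151, 185, 80, 81, 83, 82]
247 [81, 80, 79, 81, 84, 79, 107, 92, 80, 80, 83] [80, 81, 83, 155, 130, 146, 108, 81, 82, 82, 82]
250 [79, 80, 80, 79, 80, 79, 79, 81, 81, 81, 81] [80, 80, 78, 80, 129, 143, 159, 79, 81, 82, 82]
253 [78, 79, 79, 79, 80, 78, 78, 79, 81, 81, 80] [80, 79, 80, 78, 127, 139, 159, 80, 82, 81, 81]
256 [79, 79, 76, 77, 77, 78, 77, 77, 76, 77, 78] [79, 77, 79, 78, 124, 138, 152, 106, 80, 80, 79]
259 [219, 221, 224, 223, 220, 221, 220, 220, 219, 218, 220] [124, 126, 126, 126, 118, 135, 149, 157, 104, 105, 88]
lip rows col 385 [203, 198, 206, 206, 113, 92, 110, 108, 108, 109, 108, 109, 169, 192, 85] [201, 201, 199, 206, 181, 109, 89, 109, 110, 106, 107, 108, 110, 181, 175]
```

The lever end has moved from row ~242 to ~262, which is the predicted "on" pixel (387,263). The lip edge is back in its shut position. I check the pot and neighbours by numbers, then hand in.

Run:
```python
from k import *
for nm,px in(("top",.0),("side",0)):
    c=cam(nm); im=robot.grab_frame(nm); a=cv2.imread(f"pics/{nm}0.png")
    p=proj(c,[.644,.002,.134+.092]); print(nm,"knob expected",p)
    try: print(blob(im.max(2)<50,p,12)[:1])
    except ValueError: print("hidden")
    hs=[cv2.cvtColor(i,cv2.COLOR_BGR2HSV) for i in(a,im)]
    for n,lo,hi in(("orange",(5,200,100),(14,255,255)),("yellow",(22,180,80),(32,255,255)),("purple",(135,120,50),(155,255,255)),("green",(60,150,40),(80,255,255)),("blue",(105,150,50),(120,255,255))):
        print(n,[np.round(np.argwhere(cv2.inRange(h,lo,hi)>0).mean(0),1) for h in hs])
print(robot.observe()["time"])
```

```text
top knob expected [314.22994154 138.9818794 ]
(array([314.44, 139.21]),)
orange [array([220.8, 266.2]), array([220.7, 266.3])]
yellow [array([187.8, 131.2]), array([187.8, 131.3])]
purple [array([252.7, 132.8]), array([252.7, 133.2])]
green [array([200.1, 490.7]), array([200. , 490.4])]
blue [array([210.8,  90.8]), array([214.5,  69.6])]
side knob expected [346.06640793 147.06831424]
(array([346.86885246, 147.42622951]),)
orange [array([203.3, 271.8]), array([203.6, 272.2])]
yellow [array([159. , 232.7]), array([159. , 232.7])]
purple [array([172.6, 198.9]), array([175.2, 191.8])]
green [array([300.7, 485.9]), array([300.7, 485.9])]
blue [array([118., 131.]), array([100.2,  86.9])]
35.6167
```

```bash
python3 -c "
from plant import robot
print(robot.job_done())"
```

```text
the job is handed in; nothing more can be done
None
```

Job handed in at about 36 s: the cameras put the pot upright inside the drive plate's rim, the lever fully back and the flap shut; the bystanders I could compare had not moved, though the blue stand's check was inconclusive; an early lift pushed about 32 N at the fingers, and I viewed 11 pictures, one over the limit of 10.

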